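# Key the T-handled drill guide into the drilling jig

## Robot

A 6-joint arm with a two-finger parallel gripper is mounted at the origin on a cart in front of the work surface, level with it; the furniture and walls round the work are solid. World frame = base frame: x ahead of the robot, y to its left, z up, the work surface at z = 0. Lengths are in m, angles in rad, forces in N, time in s.
With the tool pointing down it reaches from about 0.375 to 0.975 m from the base axis. Payload 3.8 kg.
Tool frame: the origin (TCP) lies midway between the tips of the shut fingers; the grasp point (between the pads) lies 19 mm behind it; z points along the fingers, y is the direction in which the jaws open and shut (so a half turn about z gives the same grasp; the last joint's range is limited). The gripper opens to 88 mm and grips with 3 to 60 N. Pads are 18 mm wide; open, the fingers measure 123 mm over their backs; the gripper's body (75 mm by 187 mm) begins 45 mm behind the grasp point.
Start: joints at [1.096, 0.264, 1.604, -0, 1.274, -0.037], TCP at [0.286, 0.611, 0.239] pointing down, gripper open.
Joint ranges: [-2.63, 2.63], [-0.94, 2.18], [0.31, 2.57], [-1.31, 4.45], [0, 2.66], [-2.55, 2.55]. Speed limits (rad/s): [2.57, 2.57, 3.14, 3.14, 3.14, 3.14].

## Interface

Orientations are given as a rotation vector (axis times angle).
In Python, from cell import get_state, capture, calibration, hand_in, look_for gives the robot as it stands. The module is installed in compiled form; this text tells all that it offers.
- The arm moves only by the shell command python3 -m handwheel 'ROWS' [OPENING]. ROWS is JSON, one flat list of numbers, 6 for each row, row after row: the shift along the tool's x, y, z in m, then the turn, a rotation vector about the tool's x, y, z in rad. In form: [x, y, z, wx, wy, wz, x, y, z, wx, wy, wz, ...]. A call has 1 to 20 rows; each row is the pose to reach, as a shift and turn from the pose commanded when the call began, along the tool's axes at that moment; what a row does not reach only later rows make up. A row lasts 1/8 s, in which the tool goes at most 62.5 mm and 10.7 degrees, less where a joint would pass 70% of its speed; a pose out of reach is approached as far as the arm can. A call with a gripper value outside its range is refused whole. OPENING is the opening in per cent of the stroke, from 0 (shut) to 100 (fully open), set as the call begins (- or left out, the last holds). The fingers move at their own pace and stop on an object; the grip force is fixed at half the most. Time passes only in rows, so rows that repeat a pose let the fingers close. It gives the time, the measured TCP pose, the force and the opening at its end, in the units of the state.
- get_state(): the state, without advancing time (a new reading comes with each control period).
- capture(name): name is "scene" or "top" or "wrist"; returns (picture, depth): 400x640x3 uint8, red, green, blue; 400x640 float32, m along the optical axis (not along the pixel's ray), 0 where there is no reading.
- calibration(name): a dict with "K" (3x3 intrinsics, pixels), "R" (3x3) and "t" (3): a world point X has camera coordinates R X + t; the wrist camera has in their place "T_tool_cam" (4x4, takes a point from camera to tool coordinates, whose origin is the TCP and whose axes are the flange's). Camera axes: x right, y down, z forward; pixel columns grow to the right and rows downward; lengths in m; the calibration is good to about 2 mm. A picture is of the moment at which its call begins: read the wrist's pose just before it. calibration takes no time and is no camera call.
- hand_in(): hands the job in, once; it reports no verdict.
Trained networks look in the newest picture that a camera, given by its name, has taken for a name from the list of things; names that differ only in an ending like _2 or _b are one class to them, and where a whole thing is asked for, a point or a joint stands for the part that bears it (a point fixed in the world has none). Each returns a list of dicts, best first, with "score" (0 to 1); they miss things now and then, are a little off and sometimes report something else, mostly with a low value. They report only what shows in the picture. A call takes as long as a camera call. They do not tell look-alikes from the thing itself.
- look_for(camera, thing): "extent" ([centre column, centre row, width, height] in pixels, round what is visible of it).
The state is a dict: "clock": time; "joint_pos": joint angles; "joint_vel": joint speeds; "tau": joint torques, N m; "position": TCP position; "orientation": TCP orientation; "ft_force": force on the tool from outside, world axes, zero at the start; "moment": the same for the moment, N m; "grip_width": finger opening in m.
Only numpy, scipy, OpenCV 4.12 (cv2) and the standard library are available. Lean on these libraries where they do the work, as an engineer would, in place of code of your own. Each camera call takes 0.05 s, during which the arm holds its last target.

## Task

The drill guide must go into the plywood drilling jig. Lift it out of its wooden holder by one end of its T-handle, stand it upright on the cork pad and let go; then take it by the square hub in the middle, set it in the jig's bore and turn it gently under light pressure until its four lugs drop into the notches of the brass ring and it is fully home, and let go. Leave the tin, tape measure, tape roll and sanding block where they are.

Things in the scene. Friction and masses are not known exactly. Their poses are not given: they have to be found in the camera images.
- guide: loose T-handled drill guide, 0.2 to 0.33 kg, 84 tall, standing in the holder. Origin: centre of the foot's underside; z up the axis, x along the handle. Pilot 32 across, tapering to 25 over the lowest 6. At height 20 to 31 four lugs, 10 wide, reach 30 from the axis, at 45, 135, 225, 315 degrees from x. Stem 26 across. Aluminium hub 46x46, height 56 to 84, flats square to x and y.
- guide_hub (a point): centre of the guide's hub, on its axis 70 above its origin: where to take it by the middle, 46 across the flats along the guide's y
- guide_end_a (a point): middle of one black end of the T-handle, 54 from the axis along the guide's +x, 70 above its origin. The bar is 16 wide, 16 tall (height 62 to 78) and runs from the hub to 70 from the axis
- guide_end_b (a point): middle of the other handle end, the same on the guide's -x side
- holder: fixed wooden holder, origin under its centre. Floor 8 thick, 70 in x, 92 in y; on it two cheeks 50 long in x, 14 thick, inner faces 28 either side of the centre in y, tops at height 93. The guide stands on the floor between them, handle along the holder's x: the cheeks cover the hub's flats, and the handle ends stick out at both ends, free from 25 from the axis outwards.
- pad: round cork pad, fixed, 124 across, 4 thick; origin under its centre
- jig: fixed plywood drilling jig, 130x130, top 34 above its origin (under its centre); low aluminium strip on its +x edge to height 40. A 34.4 bore in its centre gives the guide's pilot 1.2 play all round; the brass ring lies round the bore. The guide's origin is 14.5 above the jig's when the lugs rest on the ring, 4 above it when home.
- jig_mouth (a point): centre of the brass ring's top face, 34.5 above the jig's origin. The ring has four notches, 15 wide, 90 degrees apart; their angle differs every time, is not that of the jig's sides and is not reported (visible from above). The ring does not turn. Lugs fall in within about 4 degrees, so turning through 90 degrees at most finds them; the guide's own weight is pressure enough.
- nail_tin: blue round tin, 74 across, 55 tall; origin under its centre. A bystander.
- tape_measure: black and yellow tape measure case, 32x76x63; origin under its centre. A bystander.
- masking_tape: roll of pale masking tape lying flat, 103 across, 25 tall; origin under its centre. A bystander.
- sanding_block: pale wooden block, 62x110x26; origin under its centre. A bystander.
Things that resemble listed ones, but are neither listed nor needed, are in the scene too. There is more than one size of the guide; the job needs the largest.

How it is judged:
On the way, in this order (a step that is already met when the one before it is completed fails the run):
1. the guide stands upright on the cork pad, let go (horizontal distance between guide and pad below 0.055 m and angle between guide's own z axis and vertical below 0.08 rad and z of guide in the frame of pad below 0.007 m and contact force between the fingers and guide below 0.1 N), for 0.2 s.
2. the guide is lifted off the pad held by its hub (distance between the grasp point and guide_hub below 0.035 m and contact force between the fingers and guide above 0.5 N and z of guide in the frame of pad above 0.012 m), for 0.2 s.
At the end, for the whole second after the job is handed in: the guide stands in the jig's bore, let go and at rest, lugs down in the notches: its origin within 4 mm of the jig's axis and less than 7 mm above the jig's origin (home is 4 mm, resting on the ring 14.5 mm), upright within 0.06 rad (horizontal distance between guide and jig below 0.004 m and z of guide in the frame of jig below 0.007 m and angle between guide's own z axis and vertical below 0.06 rad and linear speed of guide below 0.02 m/s and contact force between the fingers and guide below 0.1 N); the robot touches nothing.
It fails at once if the guide is forced or slammed into the jig (more than 60 N) (contact force between guide and jig above 60 N).
It fails at once if the nail tin is shifted by more than 30 mm (distance of nail_tin from where it was at the start of the episode above 0.03 m).
It fails at once if the tape measure is shifted by more than 30 mm (distance of tape_measure from where it was at the start of the episode above 0.03 m).
It fails at once if the masking tape is shifted by more than 30 mm (distance of masking_tape from where it was at the start of the episode above 0.03 m).
It fails at once if the sanding block is shifted by more than 30 mm (distance of sanding_block from where it was at the start of the episode above 0.03 m).
It also fails if it takes over 72 s, if anything falls off the work surface, if the arm or the gripper's body presses on something with over 40 N, if the wrist force passes 120 N, or if a joint passes its speed limit or range.

## Working session

There is one attempt and no reset: what is moved stays moved. The work goes in short steps, Python scripts to look and compute and a shell command to move; the robot and the scene stay as the last step left them, time stands still between calls to the robot, and variables do not carry over. Pictures are saved under pics/ and viewed, and the job is handed in when it is done.

```bash
mkdir -p pics
python3 - <<'E'
from cell import *
import cv2
s=get_state();print(s)
for n in("scene","top","wrist"):
    p,d=capture(n);cv2.imwrite(f"pics/{n}0.png",p[:,:,::-1]);c=calibration(n);print(n,{k:v.round(4).tolist() if hasattr(v,'round') else v for k,v in c.items()})
    import numpy as np;np.save(f"pics/{n}0.npy",d)
    for t in ("guide","holder","pad","jig"):
        print(t,[(r['score'],r['extent']) for r in look_for(n,t)][:4])
E
```

```text
{'clock': 0.0, 'joint_pos': array([ 1.09611949e+00,  2.64736961e-01,  1.60533208e+00, -3.92922803e-05,
        1.27367368e+00, -3.68855918e-02]), 'joint_vel': array([-2.80201075e-04,  3.77581633e-04, -6.13142634e-04, -8.80404277e-05,
        1.56302292e-03,  2.09871245e-03]), 'tau': array([ 2.41687812e-03, -5.02113247e+01, -3.56873953e+01,  7.27700489e-02,
        2.94384698e-02, -1.82311906e-04]), 'position': array([0.28585101, 0.61072976, 0.23742153]), 'orientation': array([-0.68207398, -3.06613428,  0.00328184]), 'ft_force': array([ 0.83075233,  0.30615593, -0.19319709]), 'moment': array([ 0.00905884, -0.01580186,  0.00462156]), 'grip_width': 0.08829045569383977}
scene {'K': [[515.0726, 0.0, 321.1471], [0.0, 515.0726, 197.8971], [0.0, 0.0, 1.0]], 'R': [[0.6063, 0.7949, -0.022], [0.4111, -0.337, -0.847], [-0.6807, 0.5044, -0.5312]], 't': [-0.2254, -0.1928, 2.2899]}
guide [(0.52, [391.5, 163.1, 30.7, 22.0]), (0.48, [355.7, 168.4, 23.6, 11.5])]
holder [(0.88, [390.6, 163.4, 26.2, 28.2])]
pad [(0.8, [343.9, 197.6, 31.4, 21.5])]
jig [(0.75, [276.4, 218.4, 53.5, 38.9])]
top {'K': [[361.0038, 0.0, 317.5287], [0.0, 361.0038, 203.4009], [0.0, 0.0, 1.0]], 'R': [[0.0205, -0.9998, -0.0001], [-0.9991, -0.0205, -0.0366], [0.0366, 0.0009, -0.9993]], 't': [-0.1198, 0.5492, 1.0736]}
guide [(0.95, [178.4, 231.8, 21.9, 47.7]), (0.7, [221.9, 256.5, 27.6, 13.6]), (0.52, [222.7, 199.6, 29.8, 17.3])]
holder [(0.62, [181.8, 228.8, 43.6, 26.7])]
pad [(0.83, [274.5, 223.7, 41.3, 46.6])]
jig [(0.64, [370.1, 235.2, 53.9, 53.7])]
wrist {'K': [[323.4545, 0.0, 313.6064], [0.0, 323.4545, 203.4198], [0.0, 0.0, 1.0]], 'T_tool_cam': [[-0.001, -0.9669, -0.2553, 0.0653], [1.0, -0.0008, -0.0009, -0.0008], [0.0007, -0.2553, 0.9669, -0.1461], [0.0, 0.0, 0.0, 1.0]]}
guide []
holder [(0.56, [164.4, 357.9, 20.8, 12.1])]
pad []
jig []
```

Run:
```python
import cv2
p=cv2.imread("pics/top0.png");c=p[150:310,120:440];cv2.imwrite("pics/top0c.png",cv2.resize(c,None,fx=2.5,fy=2.5,interpolation=cv2.INTER_CUBIC))
```

```text
(no output)
```

View pics/top0.png

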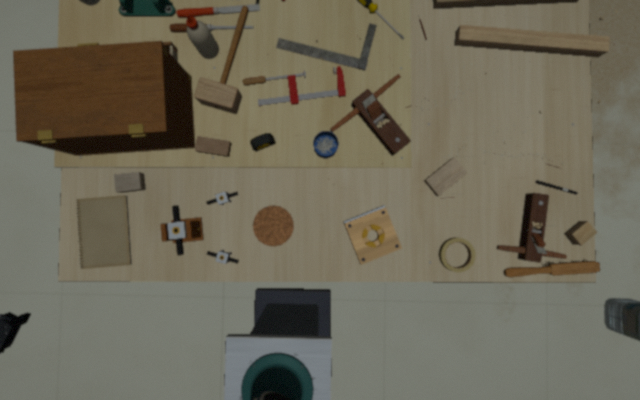

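View pics/scene0.png

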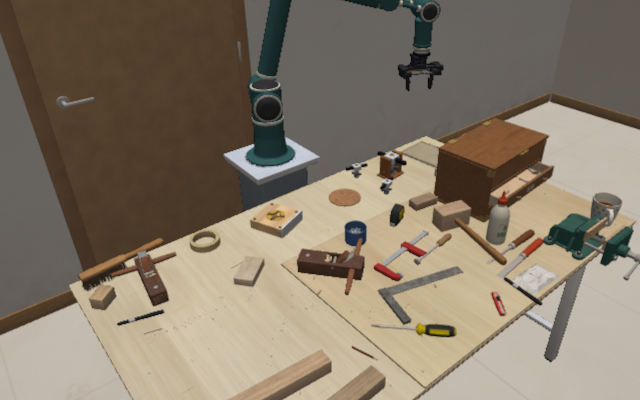

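```bash
sleep 1
```

```text
(no output)
```

View pics/top0c.png

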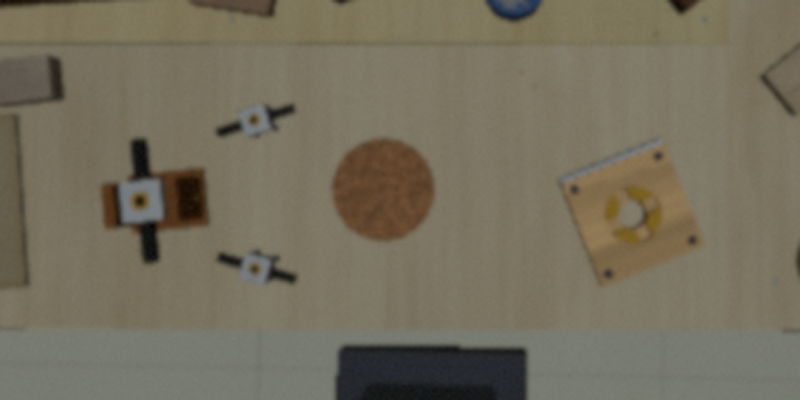

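View pics/wrist0.png

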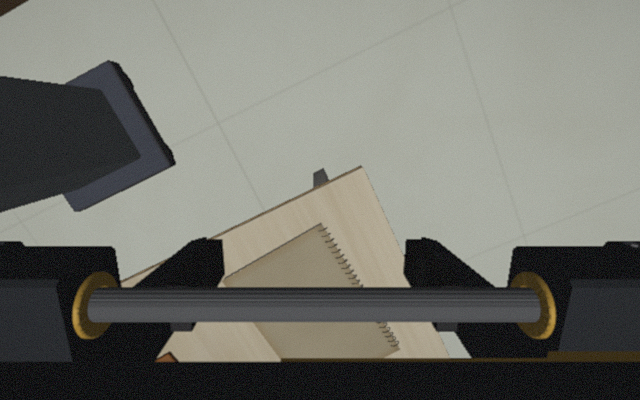

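The largest guide is at (178,231) in the top view, standing in the holder. The guides at (222,199) and (222,257) are about half its size and lie loose, so they're look-alikes. The pad is at (274,225) and the jig at (371,236). Next I'll measure and take an enlarged crop.

```bash
cat > h.py <<'E'
import numpy as np,cv2
from cell import *
from scipy.spatial.transform import Rotation as Ro
def cam(n,st=None):
    c=calibration(n);K=c['K']
    if n=='wrist':
        T=np.eye(4);T[:3,:3]=Ro.from_rotvec(st['orientation']).as_matrix();T[:3,3]=st['position']
        W=T@c['T_tool_cam']
    else:
        W=np.eye(4);W[:3,:3]=c['R'].T;W[:3,3]=-c['R'].T@c['t']
    return K,W
def atz(KW,u,v,z):
    K,W=KW;r=W[:3,:3]@np.linalg.inv(K)@np.array([u,v,1.]);o=W[:3,3]
    return o+r*(z-o[2])/r[2]
def cloud(KW,d):
    K,W=KW;v,u=np.mgrid[:d.shape[0],:d.shape[1]]
    p=np.stack([(u-K[0,2])/K[0,0]*d,(v-K[1,2])/K[1,1]*d,d],-1)
    P=p@W[:3,:3].T+W[:3,3];P[d<=0]=np.nan;return P
def proj(KW,X):
    K,W=KW;q=K@(W[:3,:3].T@(np.asarray(X)-W[:3,3]));return q[:2]/q[2]
E
python3 - <<'E'
from h import *
KW=cam('top');d=np.load('pics/top0.npy');P=cloud(KW,d)
f=lambda x,y:(120+x/2.5,150+y/2.5)
for n,x,y,z in [('hub',141,201,.092),('end1',139,141,.086),('end2',151,262,.086),('hl',103,205,.093),('hr',207,198,.093),('pad',383,189,.004),('jigring',632,214,.0345),('jc1',561,181,.034),('jc2',658,142,.04),('jc3',702,242,.034),('jc4',602,283,.034),('d1',254,120,.04),('d2',255,268,.04)]:
    u,v=f(x,y);print(n,atz(KW,u,v,z).round(4),P[int(round(v)),int(round(u))].round(4))
KS=cam('scene')
# hub-ish points by depth
z=P[...,2];m=(z>.06)&(z<.13);m[:190]=0;m[280:]=0;m[:,:150]=0;m[:,300:]=0
print(m.sum(), np.round(P[m][:, :].mean(0),4), np.percentile(z[m],[5,50,95]))
for zz in (0.08,.085,.09,.095):print(zz,((z>zz)&m).sum())
p=cv2.imread('pics/scene0.png');cv2.imwrite('pics/s0c.png',cv2.resize(p[140:220,320:440],None,fx=6,fy=6,interpolation=2))
a=cv2.imread('pics/top0.png')[190:275,155:245];cv2.imwrite('pics/t0g.png',cv2.resize(a,None,fx=7,fy=7,interpolation=2))
E
```

```text
hub [0.4658 0.2803 0.092 ] [0.4669 0.2816 0.0916]
end1 [0.5323 0.2872 0.086 ] [0.5334 0.2855 0.0877]
end2 [0.3982 0.2692 0.086 ] [0.3879 0.3025 0.0006]
hl [0.4606 0.3218 0.093 ] [0.4607 0.3213 0.0955]
hr [0.4707 0.2071 0.093 ] [ 0.4674  0.2361 -0.0005]
pad [0.4822 0.0236 0.004 ] [0.4809 0.0245 0.0011]
jigring [ 0.4598 -0.2721  0.0345] [ 0.4569 -0.2781 -0.001 ]
jc1 [ 0.4966 -0.1884  0.034 ] [ 0.4978 -0.1868  0.0389]
jc2 [ 0.5445 -0.3003  0.04  ] [ 0.5439 -0.3001  0.0383]
jc3 [ 0.4288 -0.3544  0.034 ] [ 0.4285 -0.3543  0.037 ]
jc4 [ 0.3787 -0.2383  0.034 ] [ 0.3797 -0.2385  0.0371]
d1 [0.5605 0.1719 0.04  ] [0.5596 0.1654 0.0598]
d2 [0.3885 0.1655 0.04  ] [0.3911 0.1612 0.0566]
822 [0.4662 0.2789 0.0872] [0.07335946 0.08954699 0.09428764]
0.08 717
0.085 593
0.09 387
0.095 15
```

View pics/s0c.png

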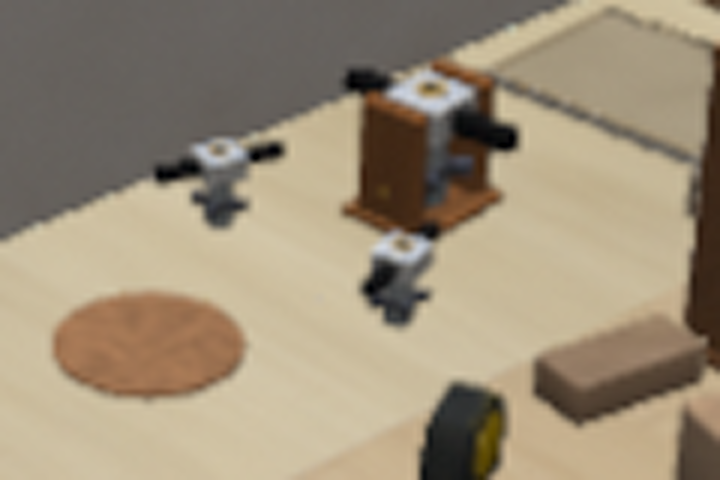

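View pics/t0g.png

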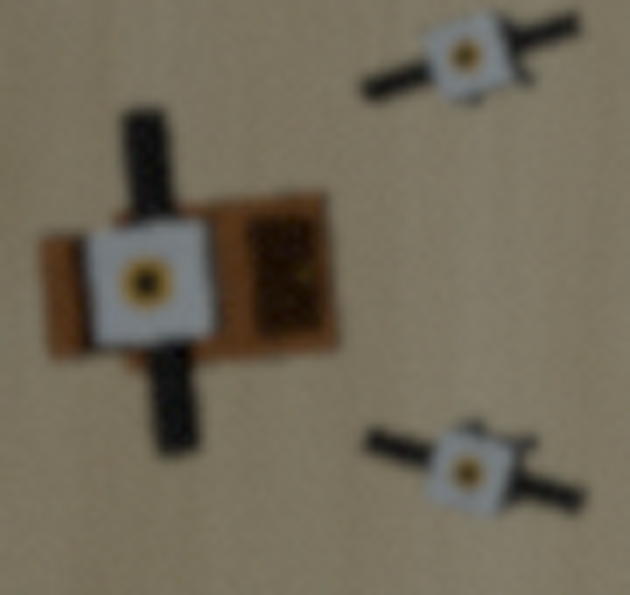

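The crop confirms it: the guide between the holder's cheeks is the large one, and the two loose ones are clearly smaller. I'll take the handle end on the +x side, which is clear of the look-alikes. First I move above it and look again with the wrist camera.

```bash
cat >> h.py <<'E'
def row(pos,yaw,tilt=None):
    """yaw (deg) = world heading of tool y; tool down"""
    s=get_state();R=Ro.from_rotvec(s['orientation'])
    y=np.radians(yaw);Y=np.array([np.cos(y),np.sin(y),0]);Z=np.array([0,0,-1.]);X=np.cross(Y,Z)
    T=Ro.from_matrix(np.stack([X,Y,Z],1))
    d=R.inv().apply(np.array(pos)-s['position']);w=(R.inv()*T).as_rotvec()
    print('row',np.r_[d,w].round(4).tolist(),'n>=',int(np.ceil(max(np.linalg.norm(d)/.0625,np.degrees(np.linalg.norm(w))/10.7))))
def yawnow():
    R=Ro.from_rotvec(get_state()['orientation']).as_matrix();return np.degrees(np.arctan2(R[1,1],R[0,1])),R[:,2]
E
python3 - <<'E'
from h import *
print(yawnow());row([.52,.288,.30],97.5)
E
```

```text
(np.float64(64.91746289615959), array([ 7.99806590e-05,  1.28939492e-04, -9.99999988e-01]))
row [-0.3488, -0.1937, -0.0612, 0.0001, 0.0001, -0.5687] n>= 7
```

```bash
python3 -m handwheel '[-0.175,-0.097,-0.061,0,0,-0.284, -0.349,-0.194,-0.061,0,0,-0.569, -0.349,-0.194,-0.061,0,0,-0.569, -0.349,-0.194,-0.061,0,0,-0.569, -0.349,-0.194,-0.061,0,0,-0.569, -0.349,-0.194,-0.061,0,0,-0.569, -0.349,-0.194,-0.061,0,0,-0.569, -0.349,-0.194,-0.061,0,0,-0.569, -0.349,-0.194,-0.061,0,0,-0.569, -0.349,-0.194,-0.061,0,0,-0.569, -0.349,-0.194,-0.061,0,0,-0.569]' 50
python3 - <<'E'
from h import *
s=get_state();p,d=capture('wrist');cv2.imwrite('pics/w1.png',p[:,:,::-1]);np.save('pics/w1.npy',d)
print(s['position'],s['orientation'],s['grip_width'],yawnow())
KW=cam('wrist',s);np.savez('pics/w1k.npz',K=KW[0],W=KW[1])
print(look_for('wrist','guide'),look_for('wrist','guide_hub'),look_for('wrist','guide_end_a'))
E
```

```text
clock: 2.12
position: [0.5193, 0.2887, 0.2995]
orientation: [0.209, -3.134, 0.0]
ft_force: [-1.4, 0.8, 0.6]
grip_width: 0.0443
[0.51925188 0.28869221 0.29948214] [ 2.08715902e-01 -3.13421003e+00  2.76429874e-05] 0.04433463500964812 (np.float64(97.6100600588849), array([-3.84611992e-04, -9.73402448e-05, -9.99999921e-01]))
[{'extent': [215.6, 193.3, 71.0, 32.8], 'score': 0.82}, {'extent': [314.4, 126.8, 45.1, 133.5], 'score': 0.74}, {'extent': [219.1, 48.4, 84.1, 44.7], 'score': 0.63}] [{'extent': [314.8, 128.2, 43.9, 129.9], 'score': 0.92}, {'extent': [214.8, 190.2, 66.6, 33.6], 'score': 0.76}, {'extent': [217.8, 48.3, 87.1, 43.2], 'score': 0.69}] [{'extent': [214.4, 192.2, 72.0, 36.5], 'score': 0.92}, {'extent': [312.1, 127.2, 44.5, 130.5], 'score': 0.82}, {'extent': [218.2, 48.1, 81.3, 47.2], 'score': 0.77}]
```

View pics/w1.png

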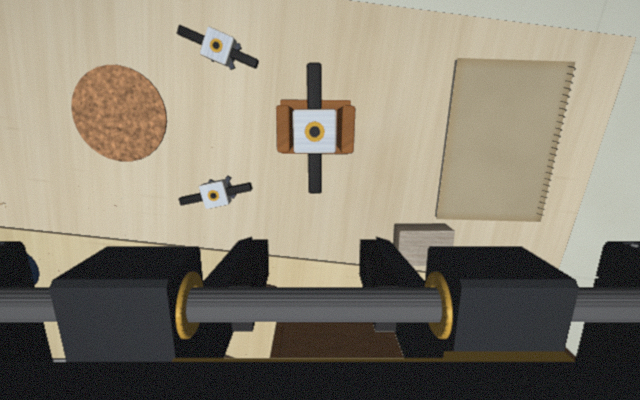

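The wrist view shows the guide at (314,128) with its handle vertical, running from (314,63) to (315,193). The pad is at (119,113), and the look-alikes are at (215,46) and (213,193).

Run:
```python
from h import *
q=np.load('pics/w1k.npz');KW=(q['K'],q['W'])
a=atz(KW,314.5,63,.086);b=atz(KW,315.3,193,.086);h=atz(KW,314.3,131.5,.092)
print('ends',a,b,np.linalg.norm(a-b),np.degrees(np.arctan2(*(b-a)[1::-1])),'mid',(a+b)/2,'hub',h)
P=cloud(KW,np.load('pics/w1.npy'));print(P[131,300],P[185,315],P[70,315])
print('pad',atz(KW,119,113,.004))
m=(a+b)/2;g=np.array([*(0.5*(m+h))[:2],.078]);u=(b-a)/np.linalg.norm(b-a);t=g+u*.046
print(t);row([t[0],t[1],.078-.019],97.6);row([t[0],t[1],.18],97.6)
```

```text
ends [0.39946811 0.27275387 0.086     ] [0.53566381 0.29185233 0.086     ] 0.13752824801973476 7.982425110980313 mid [0.46756596 0.2823031  0.086     ] hub [0.46770113 0.28163246 0.092     ]
[0.4692062  0.26641978 0.09170111] [0.52649968 0.29028046 0.08600308] [0.40605377 0.27415663 0.08582395]
pad [0.48129572 0.02441986 0.004     ]
[0.51318784 0.28835577 0.078     ]
row [0.0064, 0.001, 0.2407, -0.0, -0.0001, -0.0005] n>= 4
row [0.0064, 0.001, 0.1197, -0.0, -0.0001, -0.0005] n>= 2
```

```bash
python3 -m handwheel '[0.006,0.001,0.06,0,0,0, 0.006,0.001,0.12,0,0,0, 0.006,0.001,0.17,0,0,0, 0.006,0.001,0.21,0,0,0, 0.006,0.001,0.24,0,0,0, 0.006,0.001,0.24,0,0,0, 0.006,0.001,0.24,0,0,0]' 50
python3 -m handwheel '[0,0,0,0,0,0,0,0,0,0,0,0,0,0,0,0,0,0,0,0,0,0,0,0,0,0,0,0,0,0,0,0,0,0,0,0]' 0
```

```text
clock: 3.2
position: [0.5148, 0.2884, 0.0609]
orientation: [-0.206, 3.133, 0.001]
ft_force: [-0.3, 0.6, -0.1]
grip_width: 0.0443
clock: 3.95
position: [0.5147, 0.2882, 0.0604]
orientation: [-0.206, 3.133, 0.001]
ft_force: [0.9, 1.0, 3.8]
grip_width: 0.016
```

Gripped at 16 mm. Now I lift it slowly.

```bash
python3 -m handwheel '[0,0,-0.01,0,0,0, 0,0,-0.025,0,0,0, 0,0,-0.045,0,0,0, 0,0,-0.07,0,0,0, 0,0,-0.095,0,0,0, 0,0,-0.12,0,0,0, 0,0,-0.135,0,0,0, 0,0,-0.14,0,0,0, 0,0,-0.14,0,0,0, 0,0,-0.14,0,0,0]'
python3 - <<'E'
from h import *
s=get_state();p,d=capture('wrist');cv2.imwrite('pics/w2.png',p[:,:,::-1]);np.save('pics/w2.npy',d)
KW=cam('wrist',s);P=cloud(KW,d)
p,d=capture('scene');cv2.imwrite('pics/s2.png',cv2.resize(p[70:220,300:500,::-1],None,fx=4,fy=4,interpolation=2))
print(s['position'],s['grip_width'],s['ft_force'],s['moment'])
E
```

```text
clock: 5.2
position: [0.5132, 0.2875, 0.1984]
orientation: [0.206, -3.133, 0.001]
ft_force: [-0.1, 0.3, -2.1]
grip_width: 0.0155
[0.51319981 0.28751876 0.19841568] 0.015544047892814718 [-0.12096911  0.34973606 -2.14335469] [ 0.06216693 -0.08802865 -0.03930028]
```

View pics/w2.png

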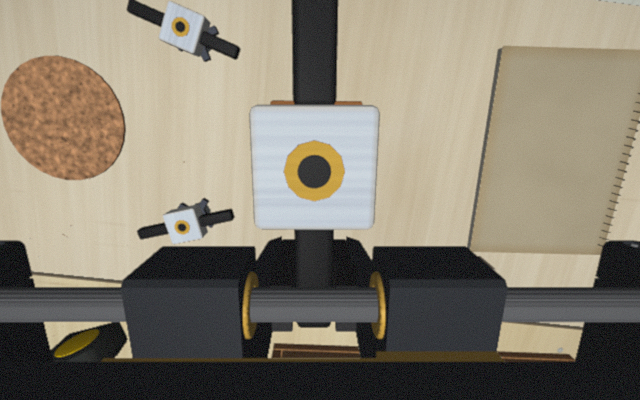

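View pics/s2.png

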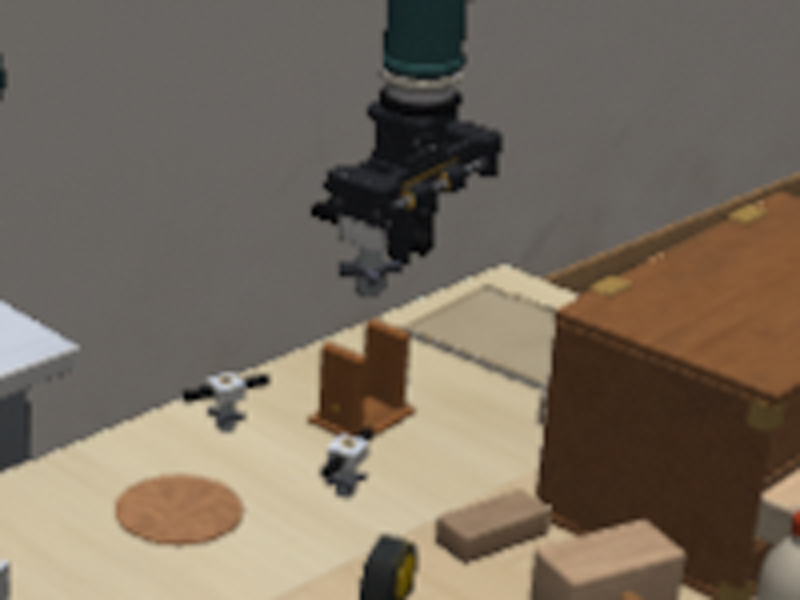

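The guide is lifted clear of the holder, with the hub at (314,170) in the wrist view. I'll check its tilt.

Run:
```python
from h import *
s=get_state();KW=cam('wrist',s);P=cloud(KW,np.load('pics/w2.npy'))
q=np.vstack([P[115:140,262:368].reshape(-1,3),P[205:220,262:368].reshape(-1,3)]);q=q[np.isfinite(q).all(1)]
c=np.median(q,0);q=q[abs(q[:,2]-c[2])<.02];c=q.mean(0);n=np.linalg.svd(q-c,full_matrices=False)[2][2];n*=np.sign(n[2]);print(c,n,np.degrees(np.arccos(n[2])))
hc=atz(KW,314.5,170.5,c[2]);print('hub',hc,'tcp',s['position'],'zdiff hub top-tcp',c[2]-s['position'][2])
print('foot z',c[2]-.084)
o=np.array([*hc[:2],c[2]])-n*.084;print('origin',o)
# shift to place hub over pad, foot at .006
pad=np.array([.4815,.0242]);
D=np.array([pad[0]-o[0],pad[1]-o[1],0]);t=s['position']+D
print('foot z',o[2]);row(t,97.6);row(t-[0,0,o[2]-.006],97.6)
```

```text
[0.46259197 0.28043724 0.22953808] [-8.38054806e-03 -7.00116324e-04  9.99964638e-01] 0.48184836282007254
hub [0.46623042 0.28090348 0.22953808] tcp [0.51328842 0.28756487 0.19844848] zdiff hub top-tcp 0.031089602149947382
foot z 0.14553808278716707
origin [0.46693439 0.28096229 0.14554105]
foot z 0.1455410532371318
row [0.0191, -0.2565, 0.0002, -0.0007, -0.002, -0.0015] n>= 5
row [0.0189, -0.2564, 0.1398, -0.0007, -0.002, -0.0015] n>= 5
```

```bash
python3 -m handwheel '[0.002,-0.03,0,0,0,0, 0.006,-0.08,0,0,0,0, 0.01,-0.13,0,0,0,0, 0.014,-0.18,0,0,0,0, 0.017,-0.22,0,0,0,0, 0.019,-0.245,0.02,0,0,0, 0.019,-0.256,0.05,0,0,0, 0.019,-0.256,0.08,0,0,0, 0.019,-0.256,0.105,0,0,0, 0.019,-0.256,0.12,0,0,0, 0.019,-0.256,0.127,0,0,0, 0.019,-0.256,0.127,0,0,0]'
python3 - <<'E'
from h import *
s=get_state();p,d=capture('wrist');cv2.imwrite('pics/w3.png',p[:,:,::-1]);KW=cam('wrist',s);P=cloud(KW,d)
print(np.nanmedian(P[115:140,262:368,2]),np.nanmedian(P[205:220,262:368,2]),s['position'],s['ft_force'],atz(KW,314.5,170.5,.1))
E
```

```text
clock: 6.8
position: [0.5286, 0.0317, 0.0727]
orientation: [0.206, -3.135, -0.0]
ft_force: [-0.5, -0.1, -2.4]
grip_width: 0.0154
0.10355598279216018 0.10389973522679934 [0.52863035 0.03167356 0.0726582 ] [-0.49676534 -0.0802554  -2.3734286 ] [0.48209316 0.02505714 0.1       ]
```

View pics/w3.png

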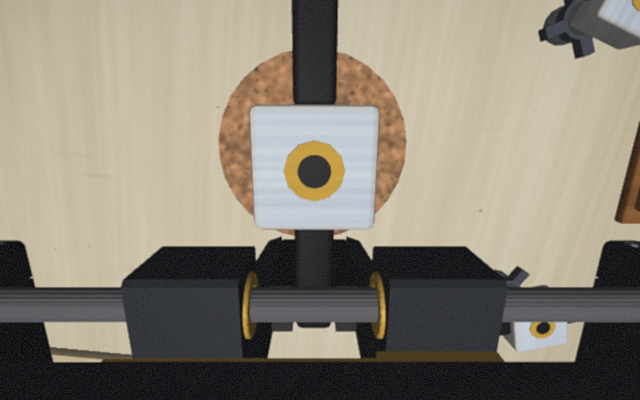

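The guide is over the pad, with the hub at (314,170) inside the pad disc and the foot about 16 mm above the cork. Now I lower it.

```bash
python3 -m handwheel '[0,0,0.005,0,0,0, 0,0,0.009,0,0,0, 0,0,0.012,0,0,0, 0,0,0.013,0,0,0,0,0,0.013,0,0,0]'; python3 -m handwheel '[0,0,0.001,0,0,0, 0,0,0.002,0,0,0,0,0,0.002,0,0,0]'
```

```text
clock: 7.48
position: [0.5285, 0.0316, 0.0596]
orientation: [0.206, -3.135, -0.0]
ft_force: [0.4, 0.2, -2.3]
grip_width: 0.0156
clock: 7.85
position: [0.5285, 0.0316, 0.0576]
orientation: [0.206, -3.135, -0.0]
ft_force: [0.7, 0.2, -2.4]
grip_width: 0.0156
```

```bash
python3 -m handwheel '[0,0,0.001,0,0,0, 0,0,0.0015,0,0,0,0,0,0.0015,0,0,0]';python3 -m handwheel '[0,0,0.001,0,0,0, 0,0,0.0015,0,0,0,0,0,0.0015,0,0,0]'
```

```text
clock: 8.22
position: [0.5291, 0.0316, 0.0567]
orientation: [-0.206, 3.134, -0.0]
ft_force: [0.3, 0.0, 1.4]
grip_width: 0.0156
clock: 8.6
position: [0.5301, 0.0317, 0.0561]
orientation: [-0.206, 3.132, -0.0]
ft_force: [0.8, 0.2, 5.5]
grip_width: 0.0152
```

In contact. I ease off a little, then release and rise.

```bash
python3 -m handwheel '[0,0,-0.0015,0,0,0, 0,0,-0.0015,0,0,0]'; python3 -m handwheel '[0,0,0,0,0,0,0,0,0,0,0,0,0,0,0,0,0,0,0,0,0,0,0,0]' 50;  python3 -m handwheel '[0,0,-0.02,0,0,0,0,0,-0.05,0,0,0,0,0,-0.09,0,0,0,0,0,-0.13,0,0,0,0,0,-0.16,0,0,0,0,0,-0.16,0,0,0,0,0,-0.16,0,0,0]' 90
python3 - <<'E'
from h import *
s=get_state();p,d=capture('wrist');cv2.imwrite('pics/w4.png',p[:,:,::-1]);KW=cam('wrist',s);P=cloud(KW,d);np.savez('pics/w4.npz',K=KW[0],W=KW[1],d=d)
print(yawnow(),s['position'])
E
```

```text
clock: 8.85
position: [0.5292, 0.0316, 0.0566]
orientation: [-0.206, 3.133, -0.0]
ft_force: [1.7, 0.3, 1.9]
grip_width: 0.0157
clock: 9.35
position: [0.5282, 0.0316, 0.0559]
orientation: [0.206, -3.134, -0.0]
ft_force: [0.5, 0.5, -0.5]
grip_width: 0.044
clock: 10.22
position: [0.5278, 0.0316, 0.215]
orientation: [0.206, -3.133, -0.0]
ft_force: [-0.3, -0.5, -0.6]
grip_width: 0.0793
(np.float64(97.51796772806813), array([-3.03890196e-03, -3.91095787e-05, -9.99995382e-01])) [0.52783114 0.03157087 0.21495358]
```

View pics/w4.png

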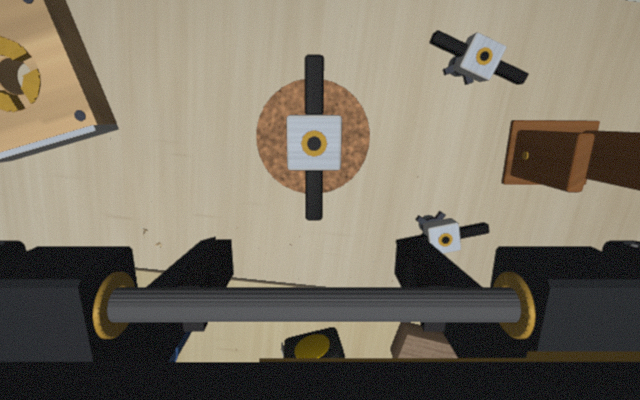

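The guide stands upright on the pad, with the hub at (314,143). Next I measure the hub and look at the ring from above.

Run:
```python
from h import *
q=np.load('pics/w4.npz');KW=(q['K'],q['W']);P=cloud(KW,q['d'])
print('top z',np.nanmedian(P[120:166,290:300,2]),np.nanmedian(P[120:166,328:338,2]));print('hub',atz(KW,314.5,143,.088),'handle dir',atz(KW,314.5,55,.082),atz(KW,314.5,220,.082))
row([.505,-.272,.25],97.5)
```

```text
top z 0.08811228347397931 0.08809889587542363
hub [0.48230346 0.02546057 0.088     ] handle dir [0.41424889 0.0165184  0.082     ] [0.5507603  0.03448418 0.082     ]
row [0.062, -0.298, -0.0356, 0.0004, -0.003, 0.0003] n>= 5
```

```bash
python3 -m handwheel '[0.012,-0.06,-0.02,0,0,0,0.024,-0.12,-0.035,0,0,0,0.037,-0.18,-0.035,0,0,0,0.05,-0.24,-0.035,0,0,0,0.06,-0.285,-0.035,0,0,0,0.062,-0.298,-0.035,0,-0.003,0,0.062,-0.298,-0.035,0,-0.003,0,0.062,-0.298,-0.035,0,-0.003,0]'
python3 - <<'E'
from h import *
s=get_state();p,d=capture('wrist');KW=cam('wrist',s);np.savez('pics/w5.npz',K=KW[0],W=KW[1],d=d,p=p)
cv2.imwrite('pics/w5.png',p[:,:,::-1]);print(look_for('wrist','jig'),look_for('wrist','jig_mouth'))
u,v=proj(KW,[.46,-.272,.0345]);u,v=int(u),int(v);print(u,v)
c=p[v-70:v+70,u-70:u+70,::-1];cv2.imwrite('pics/w5c.png',cv2.resize(c,None,fx=4,fy=4,interpolation=2))
E
```

```text
clock: 11.28
position: [0.5061, -0.2704, 0.2504]
orientation: [-0.208, 3.133, 0.003]
ft_force: [0.7, -0.8, -0.7]
grip_width: 0.079
[{'extent': [316.4, 135.6, 145.0, 151.0], 'score': 0.67}, {'extent': [94.3, 55.8, 107.6, 102.6], 'score': 0.42}, {'extent': [588.7, 189.8, 94.8, 118.6], 'score': 0.24}] [{'extent': [316.6, 137.3, 150.1, 152.4], 'score': 0.78}, {'extent': [590.3, 189.6, 95.6, 122.4], 'score': 0.74}]
318 136
```

View pics/w5.png

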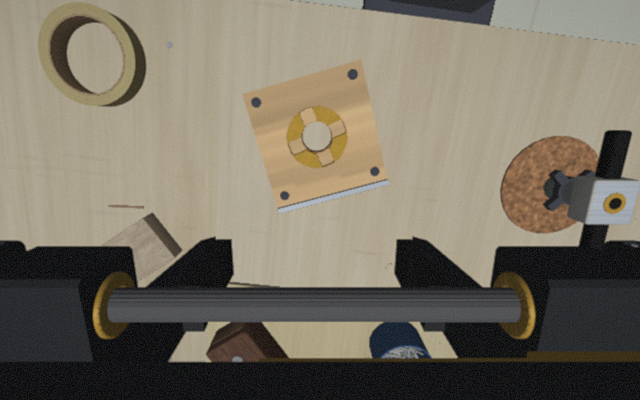

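View pics/w5c.png

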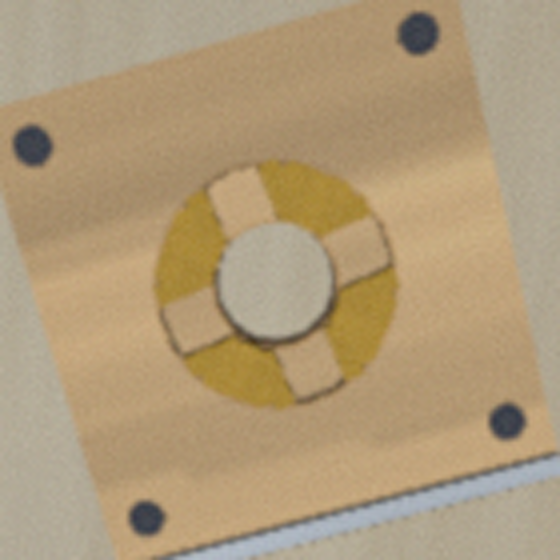

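The ring centre is at (317,137). Its notches point roughly up-left, right, down and left in the image. I'll fit its centre and phase by rectifying the image to world coordinates.

Run:
```python
from h import *
q=np.load('pics/w5.npz');KW=(q['K'],q['W']);p=q['p']
P=cloud(KW,q['d']);hs=cv2.cvtColor(p,cv2.COLOR_RGB2HSV)
print(hs[136,317],hs[115,325],hs[110,316-10])
m=cv2.inRange(hs,(18,150,60),(32,255,255));m[:90]=0;m[185:]=0;m[:,:270]=0;m[:,365:]=0
n,l,st,ce=cv2.connectedComponentsWithStats(m);print(st[:, 4])
cs=[c for c in cv2.findContours(m,0,2)[0] if cv2.contourArea(c)>40]
pts=np.vstack(cs);(cx,cy),r=cv2.minEnclosingCircle(pts);el=cv2.fitEllipse(cv2.convexHull(pts));print(cx,cy,r,el)
c0=atz(KW,el[0][0],el[0][1],.0345);print('centre',c0)
v,u=np.nonzero(m);W=np.array([atz(KW,a,b,.0345) for a,b in zip(u,v)])[:,:2]-c0[:2]
rr=np.hypot(*W.T);th=np.arctan2(W[:,1],W[:,0]);k=(rr>.019)&(rr<.031)
z=np.exp(4j*th[k]).mean();seg=np.degrees(np.angle(z))/4;print('r',rr.min(),rr.max(),'gold phase',seg,abs(z),'notch',seg+45,'-> handle angle (notch-45)',seg, 'mod90')
# bore
print('notches px', [np.degrees(np.arctan2(*(atz(KW,317-69-1+0+69+a/4-69+1,0,.0345)[:2][::-1]))) for a in []])
c=np.array([318-70,136-70]);cc=None
for a,b in((241,198),(360,248),(195,322),(312,370)):
    w=atz(KW,c[0]+a/4,c[1]+b/4,.028)-atz(KW,*el[0],.0345);print(np.degrees(np.arctan2(w[1],w[0]))%90, np.hypot(*w[:2]))
print('jigcentre depth z',np.nanmedian(P[110:120,320:330,2]))
```

```text
[ 20  39 184] [ 22 169 167] [ 17  89 195]
[254843    293    292    284    288]
316.5 136.5 30.536962509155273 ((316.5880126953125, 136.68389892578125), (58.81125259399414, 60.76614761352539), 172.7354278564453)
centre [ 0.46050745 -0.27377152  0.0345    ]
r 0.016760745993744226 0.03347307426113605 gold phase -14.097395275087308 0.5239017450102169 notch 30.902604724912692 -> handle angle (notch-45) -14.097395275087308 mod90
notches px []
29.686091124391794 0.02426422047727303
28.41312535237597 0.025480071945529217
34.26321002041197 0.024905742070158002
31.188788105146394 0.026957207613680288
jigcentre depth z 0.034563415924448754
```

The notches lie at about 31° (mod 90), so the handle must point to −14° and the tool to yaw 76°. Now back to the guide, to grip it by the hub.

Run:
```python
from h import *
row([.4822,.0254,.17],97.5);row([.4822,.0254,.055],97.5)
```

```text
row [-0.015, 0.2965, 0.0813, 0.0003, 0.0031, 0.0022] n>= 5
row [-0.0147, 0.2965, 0.1963, 0.0003, 0.0031, 0.0022] n>= 6
```

```bash
python3 -m handwheel '[-0.003,0.06,0,0,0,0,-0.006,0.12,0,0,0,0,-0.009,0.18,0,0,0,0,-0.012,0.24,0.02,0,0,0,-0.014,0.28,0.05,0,0.003,0,-0.015,0.2965,0.08,0,0.003,0.002,-0.015,0.2965,0.08,0,0.003,0.002,-0.015,0.2965,0.08,0,0.003,0.002]' 98
python3 - <<'E'
from h import *
s=get_state();p,d=capture('wrist');KW=cam('wrist',s);cv2.imwrite('pics/w6.png',p[:,:,::-1]);print(s['position'],s['grip_width'])
row([.4822,.0254,.055],97.5);print(proj(KW,[.4822,.0254,.088]))
E
```

```text
clock: 12.42
position: [0.4831, 0.024, 0.1724]
orientation: [-0.204, 3.133, -0.001]
ft_force: [0.4, 0.6, 0.6]
grip_width: 0.0866
[0.48308604 0.02395979 0.17244238] 0.0866380148507178
row [0.0014, 0.0021, 0.1179, -0.0006, 0.0025, -0.0018] n>= 2
[316.9610855  208.81762155]
```

View pics/w6.png

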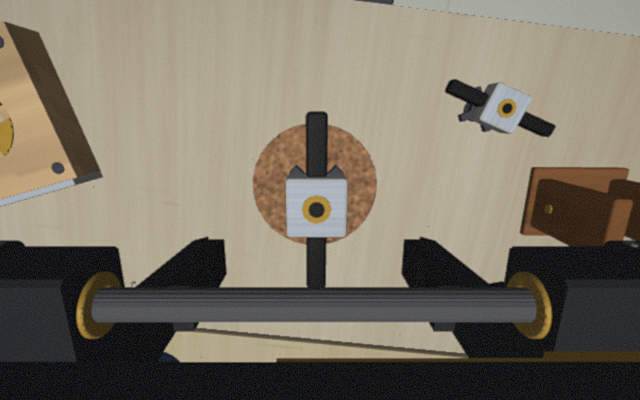

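The hub is at (317,209), exactly where I predicted. Now I descend and grip.

```bash
python3 -m handwheel '[0.001,0.002,0.04,0,0,0,0.001,0.002,0.08,0,0.002,-0.002,0.001,0.002,0.105,0,0.002,-0.002,0.001,0.002,0.116,0,0.002,-0.002,0.001,0.002,0.117,0,0.002,-0.002,0.001,0.002,0.117,0,0.002,-0.002]'
python3 -m handwheel '[0,0,0,0,0,0,0,0,0,0,0,0,0,0,0,0,0,0,0,0,0,0,0,0,0,0,0,0,0,0,0,0,0,0,0,0]' 0
python3 -m handwheel '[0,0,-0.01,0,0,0,0,0,-0.03,0,0,0,0,0,-0.05,0,0,0,0,0,-0.07,0,0,0,0,0,-0.08,0,0,0,0,0,-0.08,0,0,0,0,0,-0.08,0,0,0]'
python3 - <<'E'
from h import *
s=get_state();p,d=capture('wrist');KW=cam('wrist',s);cv2.imwrite('pics/w7.png',p[:,:,::-1]);print(s['position'],s['grip_width'],yawnow())
c=capture('scene')[0];cv2.imwrite('pics/s7.png',cv2.resize(c[70:230,240:440,::-1],None,fx=4,fy=4))
E
```

```text
clock: 13.22
position: [0.4826, 0.0256, 0.0557]
orientation: [-0.205, 3.134, -0.001]
ft_force: [0.8, -0.6, -0.8]
grip_width: 0.0865
clock: 13.98
position: [0.4812, 0.0259, 0.0543]
orientation: [0.206, -3.133, 0.0]
ft_force: [0.2, -0.9, 0.7]
grip_width: 0.0456
clock: 14.85
position: [0.4806, 0.0259, 0.1334]
orientation: [0.206, -3.131, 0.0]
ft_force: [-0.2, 0.2, -3.1]
grip_width: 0.046
[0.4806116  0.02588342 0.13344277] 0.04601961293299994 (np.float64(97.51690356691832), array([-3.90642978e-03, -2.62032793e-04, -9.99992336e-01]))
```

View pics/w7.png

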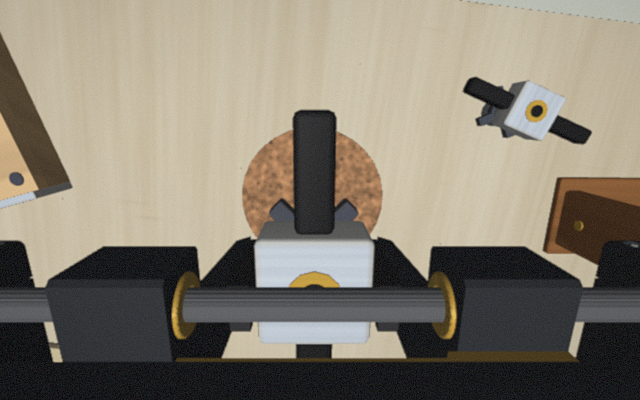

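View pics/s7.png

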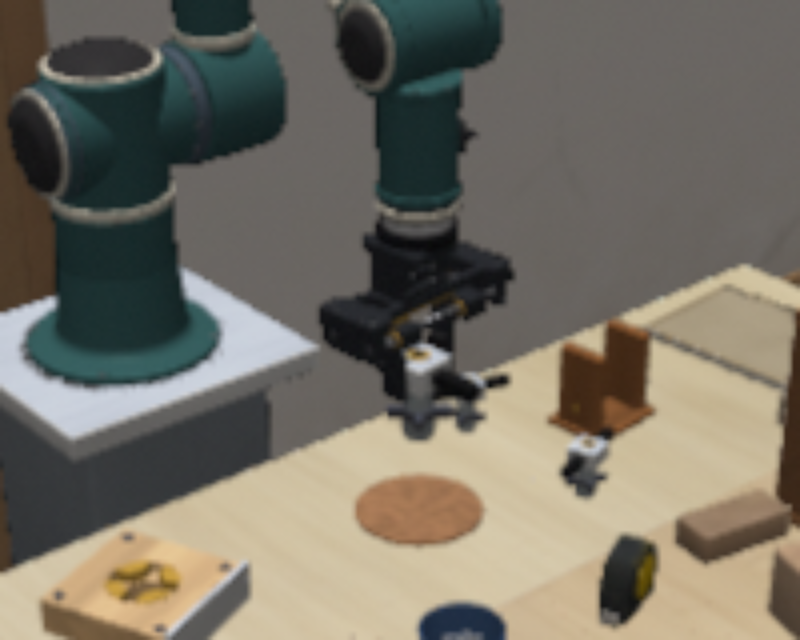

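Held by the hub (46.0 mm opening) and off the pad. I carry it to the jig, turning to yaw 76° on the way.

Run:
```python
from h import *
row([.4595,-.2736,.1334],76)
```

```text
row [0.06, -0.2941, -0.0, -0.0005, -0.004, 0.3756] n>= 5
```

```bash
python3 -m handwheel '[0.006,-0.03,0,0,0,0.04,0.016,-0.08,0,0,0,0.1,0.026,-0.13,0,0,0,0.16,0.036,-0.18,0,0,0,0.22,0.046,-0.23,0,0,-0.002,0.28,0.056,-0.27,0,0,-0.003,0.34,0.06,-0.289,0,0,-0.004,0.376,0.06,-0.294,0,0,-0.004,0.376,0.06,-0.294,0,0,-0.004,0.376,0.06,-0.294,0,0,-0.004,0.376]'
python3 - <<'E'
from h import *
s=get_state();p,d=capture('wrist');KW=cam('wrist',s);cv2.imwrite('pics/w8.png',p[:,:,::-1]);print(s['position'],yawnow());row([.4595,-.2736,.084],76);print(proj(KW,[.4605,-.2738,.0345]))
p,d=capture('scene');cv2.imwrite('pics/s8.png',cv2.resize(p[120:250,220:340,::-1],None,fx=5,fy=5,interpolation=2))
E
```

```text
clock: 16.2
position: [0.4604, -0.2721, 0.1342]
orientation: [0.381, 3.117, 0.001]
ft_force: [0.2, 0.3, -2.5]
grip_width: 0.0459
[ 0.46039725 -0.27211387  0.13415055] (np.float64(76.0728566139123), array([ 1.73995949e-03, -5.13038401e-06, -9.99998486e-01]))
row [0.0007, -0.0016, 0.0503, 0.0004, 0.0017, 0.0013] n>= 1
[312.80284752 204.60205818]
```

View pics/w8.png

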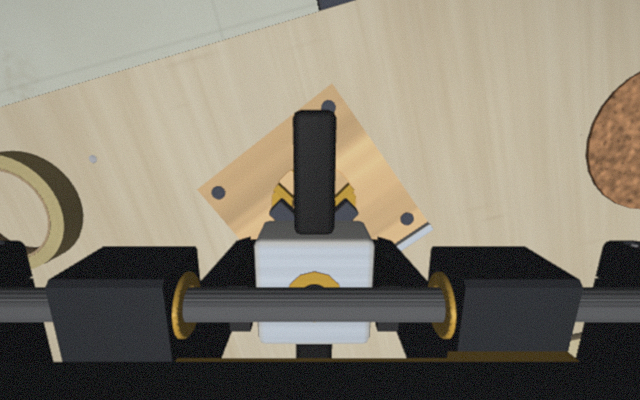

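View pics/s8.png

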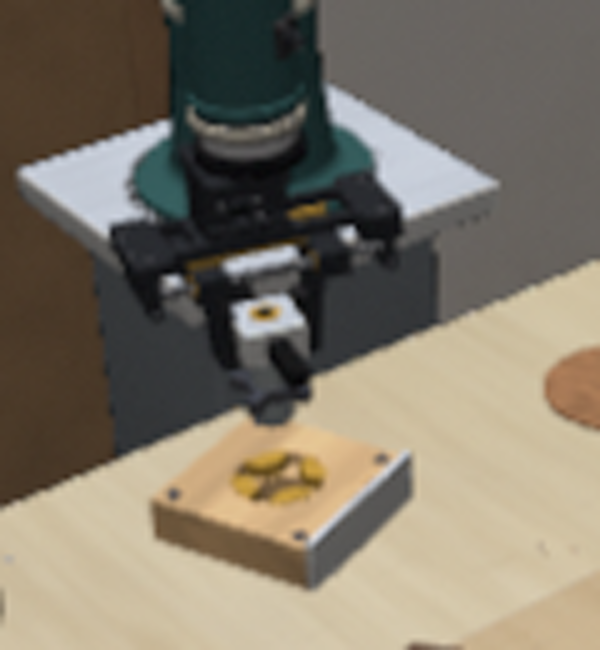

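The lugs look about in line with the notches. I lower with a small lateral correction and watch the force.

```bash
python3 -m handwheel '[0.001,-0.0015,0.01,0,0.002,0,0.001,-0.0015,0.025,0,0.002,0,0.001,-0.0015,0.038,0,0.002,0,0.001,-0.0015,0.044,0,0.002,0,0.001,-0.0015,0.046,0,0.002,0,0.001,-0.0015,0.046,0,0.002,0]'
python3 - <<'E'
from h import *
s=get_state();print(s['position'],s['ft_force'],s['moment'],yawnow());row([.4595,-.2736,.075],76)
E
```

```text
clock: 17.05
position: [0.4592, -0.2748, 0.0884]
orientation: [0.384, 3.118, -0.0]
ft_force: [-0.5, -0.6, -1.5]
grip_width: 0.0453
[ 0.45917745 -0.274827    0.08839991] [-0.54491703 -0.62352304 -1.53304411] [ 0.0046021  -0.01699717 -0.00723448] (np.float64(75.96667704294998), array([ 1.19053170e-04, -4.29002087e-05, -9.99999992e-01]))
row [-0.0, 0.0013, 0.0134, -0.0, 0.0001, -0.0006] n>= 1
```

```bash
python3 -m handwheel '[0,0.001,0.003,0,0,0,0,0.001,0.006,0,0,0,0,0.001,0.009,0,0,0,0,0.001,0.009,0,0,0]'
python3 -m handwheel '[0,0,0.003,0,0,0,0,0,0.006,0,0,0,0,0,0.008,0,0,0,0,0,0.008,0,0,0]'
```

```text
clock: 17.55
position: [0.4591, -0.2735, 0.0791]
orientation: [-0.384, -3.118, -0.001]
ft_force: [0.1, 0.5, -1.8]
grip_width: 0.0455
clock: 18.05
position: [0.4592, -0.2733, 0.071]
orientation: [-0.384, -3.118, -0.001]
ft_force: [1.1, 4.2, -3.5]
grip_width: 0.0458
```

There's a side force of +4 N in y, so the pilot is touching the bore wall. I shift slightly in +y and continue.

```bash
python3 -m handwheel '[0,0.001,0,0,0,0,0,0.001,0,0,0,0]'
python3 -m handwheel '[0,0,0.0015,0,0,0,0,0,0.003,0,0,0,0,0,0.003,0,0,0]'
```

```text
clock: 18.3
position: [0.4593, -0.273, 0.0713]
orientation: [-0.383, -3.118, 0.001]
ft_force: [0.5, 0.7, -2.8]
grip_width: 0.0457
clock: 18.68
position: [0.4594, -0.273, 0.0683]
orientation: [-0.384, -3.118, 0.001]
ft_force: [-0.0, -0.5, -2.0]
grip_width: 0.0456
```

```bash
python3 -m handwheel '[0,0,0.0015,0,0,0,0,0,0.003,0,0,0,0,0,0.003,0,0,0]'
python3 -m handwheel '[0,0,0.001,0,0,0,0,0,0.002,0,0,0,0,0,0.002,0,0,0]'
```

```text
clock: 19.05
position: [0.4594, -0.2727, 0.0652]
orientation: [-0.383, -3.118, -0.0]
ft_force: [-0.2, 0.4, -1.4]
grip_width: 0.0456
clock: 19.42
position: [0.4595, -0.2727, 0.0633]
orientation: [-0.383, -3.118, -0.0]
ft_force: [-0.0, 0.7, -3.4]
grip_width: 0.0459
```

No ring contact at 63 mm, so the lugs seem to be entering the notches. I continue gently.

```bash
python3 -m handwheel '[0,0,0.001,0,0,0,0,0,0.002,0,0,0,0,0,0.002,0,0,0]'
python3 -m handwheel '[0,0,0.001,0,0,0,0,0,0.002,0,0,0,0,0,0.002,0,0,0]'
```

```text
clock: 19.8
position: [0.4595, -0.2727, 0.0613]
orientation: [-0.384, -3.118, -0.0]
ft_force: [-0.2, 0.3, -2.7]
grip_width: 0.0452
clock: 20.18
position: [0.4595, -0.2727, 0.0593]
orientation: [-0.384, -3.118, -0.0]
ft_force: [-0.4, 0.4, -2.7]
grip_width: 0.0456
```

```bash
python3 -m handwheel '[0,0,0.001,0,0,0,0,0,0.002,0,0,0,0,0,0.002,0,0,0]'
python3 -m handwheel '[0,0,0.001,0,0,0,0,0,0.002,0,0,0,0,0,0.002,0,0,0]'
python3 -m handwheel '[0,0,0.0005,0,0,0,0,0,0.001,0,0,0,0,0,0.001,0,0,0]'
```

```text
clock: 20.55
position: [0.4594, -0.2727, 0.0572]
orientation: [-0.383, -3.118, -0.0]
ft_force: [0.2, -0.2, -1.5]
grip_width: 0.0458
clock: 20.92
position: [0.4595, -0.2727, 0.0552]
orientation: [-0.383, -3.118, -0.0]
ft_force: [0.2, -0.4, -2.4]
grip_width: 0.0461
clock: 21.3
position: [0.4596, -0.2728, 0.0544]
orientation: [0.384, 3.118, -0.0]
ft_force: [-0.5, 0.3, -1.8]
grip_width: 0.0457
```

```bash
python3 -m handwheel '[0,0,0.0005,0,0,0,0,0,0.0005,0,0,0]'
python3 -m handwheel '[0,0,0.0005,0,0,0,0,0,0.0005,0,0,0]'
```

```text
clock: 21.55
position: [0.4597, -0.2728, 0.0543]
orientation: [0.384, 3.118, -0.0]
ft_force: [-0.8, 0.7, 2.3]
grip_width: 0.0458
clock: 21.8
position: [0.4597, -0.2729, 0.0543]
orientation: [0.384, 3.118, -0.0]
ft_force: [-2.5, 1.3, 7.1]
grip_width: 0.0457
```

It has seated: it hit a solid stop at the home height. I ease off, open, rise and look.

```bash
python3 -m handwheel '[0,0,-0.001,0,0,0,0,0,-0.001,0,0,0]'
python3 -m handwheel '[0,0,0,0,0,0,0,0,0,0,0,0,0,0,0,0,0,0,0,0,0,0,0,0,0,0,0,0,0,0]' 95
python3 -m handwheel '[0,0,-0.01,0,0,0,0,0,-0.03,0,0,0,0,0,-0.06,0,0,0,0,0,-0.1,0,0,0,0.02,0,-0.14,0,0,0,-0.02,0,-0.16,0,0,0,-0.05,0,-0.16,0,0,0,-0.05,0,-0.16,0,0,0,-0.05,0,-0.16,0,0,0]'
python3 - <<'E'
from h import *
s=get_state();p,d=capture('wrist');KW=cam('wrist',s);P=cloud(KW,d);cv2.imwrite('pics/w9.png',p[:,:,::-1])
u,v=map(int,proj(KW,[.4605,-.2738,.088]));print(u,v,s['position'])
for a,b in((-16,0),(16,0),(0,-16),(0,16)):print(np.nanmedian(P[v+b-4:v+b+5,u+a-4:u+a+5].reshape(-1,3),0))
p,d=capture('scene');cv2.imwrite('pics/s9.png',cv2.resize(p[150:270,210:340,::-1],None,fx=5,fy=5,interpolation=2))
E
```

```text
clock: 22.05
position: [0.4597, -0.2728, 0.0543]
orientation: [0.384, 3.118, -0.0]
ft_force: [0.2, 0.3, 0.4]
grip_width: 0.0454
clock: 22.68
position: [0.4595, -0.2728, 0.0544]
orientation: [0.384, 3.118, -0.0]
ft_force: [0.4, -0.2, -0.1]
grip_width: 0.0836
clock: 23.8
position: [0.5071, -0.2844, 0.214]
orientation: [-0.383, -3.117, -0.001]
ft_force: [-0.1, 0.9, -0.1]
grip_width: 0.0835
313 140 [ 0.50710598 -0.2844358   0.2140299 ]
[ 0.45685657 -0.28700609  0.08817417]
[ 0.46325921 -0.26136709  0.08832561]
[ 0.44761385 -0.27108675  0.08802991]
[ 0.47291141 -0.27741261  0.0881459 ]
```

View pics/w9.png

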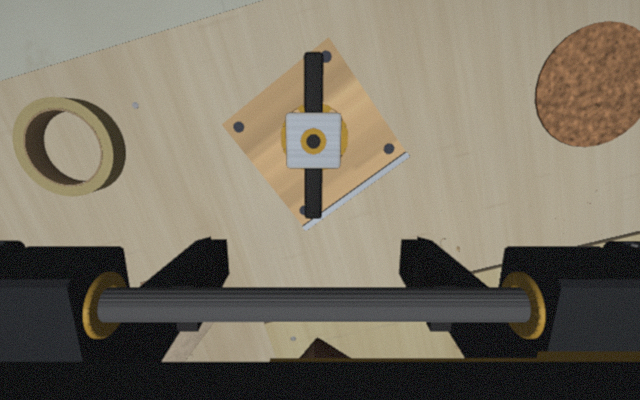

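View pics/s9.png

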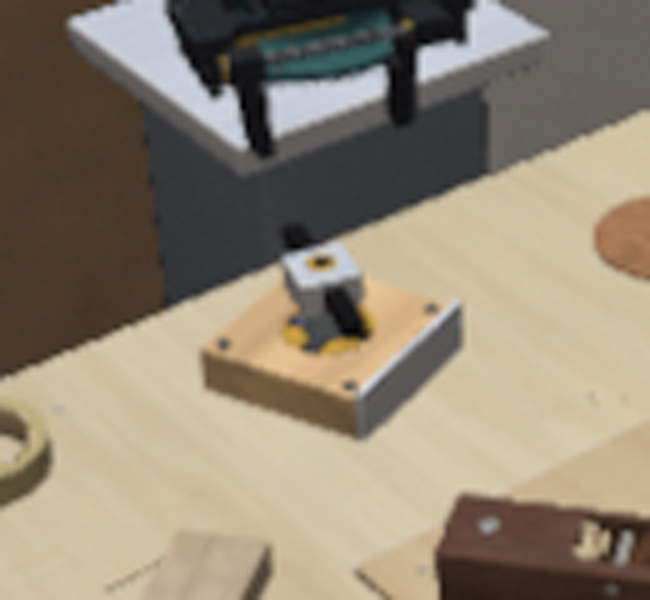

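The hub at (313,141) is level and centred, with its top at 88 mm, which is exactly home (84 + 4). The lugs are down in the notches and the gripper is clear, so I'm handing in.

```bash
python3 -c "
from cell import *
print(hand_in())"
```

```text
the job is handed in; nothing more can be done
None
```

The drill guide is fully home in the jig and let go, and I handed the job in at about 24 s of the 72 s allowed; `hand_in()` gives no verdict.

- **Pad:** I lifted the large guide out of the holder by its +x handle end, stood it upright on the cork pad and let go. I then took it by the hub and lifted it off.
- **Jig:** The wrist picture put the ring's notches at about 31° (mod 90), so I turned the guide to match on the way over. The pilot touched the bore wall with about 4 N of side force, and I moved it about 1 mm to clear that. After that the lugs went straight into the notches, so no turning on the ring was needed. It came to a firm stop at home height, with about 10 N of pressing force at most.
- **Last checks:** The hub top measured 88 mm (84 + 4, home) and level to about 0.3 mm. The axis was about 1 mm from the measured ring centre, and the gripper was open and well clear. I made no separate measurement of the four bystanders at the end, but the arm never went near them at table height. No check failed or disagreed.

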